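# Clamp the card press with its square T-key

## Robot

A 6-joint arm with a two-finger parallel gripper is mounted at the origin on the work surface. World frame = base frame: x ahead of the robot, y to its left, z up, the work surface at z = 0. Lengths are in m, angles in rad, forces in N, time in s.
With the tool pointing down it reaches from about 0.35 to 0.95 m from the base axis. Payload 17.4 kg.
Tool frame: the origin (TCP) lies at the very end of the fingers, on their centre line; the grasp point (between the pads) lies 19 mm behind it; z points along the fingers, y is the line along which they close (so a half turn about z gives the same grasp; the last joint's range is limited). The gripper opens to 93 mm and grips with 3 to 60 N. Pads are 15 mm wide; open, the fingers measure 128 mm over their backs; the gripper's body (75 mm by 188 mm) begins 65 mm behind the grasp point.
Start: joints at [-1.176, 0.116, 1.442, -0, 1.584, -0.038], TCP at [0.283, -0.613, 0.219] pointing down, gripper open.
Joint ranges: [-2.83, 2.83], [-0.83, 2.19], [0.07, 2.5], [-1.14, 4.28], [0.01, 3], [-2.97, 2.97]. Speed limits (rad/s): [1.89, 1.89, 2.22, 3.14, 3.14, 3.14].

## Interface

Orientations are given as a unit quaternion [x, y, z, w].
In Python, from plant import get_obs, capture, camera_info, close_job, look_for, cut_out gives the robot as it stands.
- The arm moves only by the tool carry_out, never from a script. Its argument "deltas" is a list of rows, each a list of 5 numbers: the opening, from 0 (shut) to 1 (fully open), then the shift along the world's x, y, z in cm, then the turn about the world's z in rad. A call has 1 to 5 rows; each row is the pose to reach, as a shift and turn from the pose commanded when the call began; what a row does not reach only later rows make up. A row lasts 1/12 s, in which the tool goes at most 41.7 mm and 7.16 degrees, less where a joint would pass 70% of its speed; a pose out of reach is approached as far as the arm can. A call with a gripper value outside its range is refused whole. The fingers move at their own pace and stop on an object; the grip force is fixed at half the most. Time passes only in rows, so rows that repeat a pose let the fingers close. It gives the time, the measured TCP pose, the force, the opening and the grip force at its end, in the units of the state.
- get_obs(): the state, without advancing time (a new reading comes with each control period).
- capture(name): name is "side" or "top"; returns the picture (420x560x3 uint8, red, green, blue); there is no depth.
- camera_info(name): a dict with "fx", "fy", "cx", "cy" (pixels), "dist" ([k1, k2, p1, p2, k3] as OpenCV has them; the pictures are not rectified), "view" (4x4, takes a point from world to camera coordinates). Camera axes: x right, y up, looking along -z (the intrinsics and any distortion apply to the point x, -y, -z); pixel columns grow to the right and rows downward; lengths in m; the calibration is good to about 2 mm. A picture is of the moment at which its call begins. camera_info takes no time and is no camera call.
- close_job(): hands the job in; it is judged then, once.
Trained networks look in the newest picture that a camera, given by its name, has taken for a name from the list of things; names that differ only in an ending like _2 or _b are one class to them, and where a whole thing is asked for, a point or a joint stands for the part that bears it (a point fixed in the world has none). Each returns a list of dicts, best first, with "conf" (0 to 1); they miss things now and then, are a little off and sometimes report something else, mostly with a low value. They report only what shows in the picture. A call takes as long as a camera call. They do not tell look-alikes from the thing itself.
- look_for(target, camera): "pixel" ([column, row] in pixels, amid what is visible of it).
- cut_out(target, camera): "mask" (420x560 bool, what is visible of it) and "pixel" ([column, row] in pixels, amid what is visible of it).
The state is a dict: "time": time; "q": joint angles; "dq": joint speeds; "tau": joint torques, N m; "ee_pos": TCP position; "tcp_rot": TCP orientation; "force": force on the tool from outside, world axes, zero at the start; "torque": the same for the moment, N m; "finger_gap": finger opening in m; "grip_force": force on a finger pad.
Only numpy, scipy, OpenCV 4.12 (cv2) and the standard library are available. Lean on these libraries where they do the work, as an engineer would, in place of code of your own. Each camera call takes 0.05 s, during which the arm holds its last target. There are 200 camera calls.

## Task

Take the blue T-handle key out of its wooden block and fit its square end fully home in the square socket on top of the card press; the socket may stand at any angle, so press lightly and turn the key a little at a time until it drops in. Then turn the key clockwise (seen from above) until the press is clamped tight on the cards and will turn no further, and leave the key standing upright in the socket. Do not disturb the other things on the table.

Things in the scene. Friction and masses are not known exactly. Their poses are not given: they have to be found in the camera images.
- key_handle (a point): Centre of the handle of the loose steel T-key (about 0.4 kg), upright in its block at the start, z up along the key. The handle is a level blue bar 110 mm long (this frame's x), 24 mm wide (y), 26 mm high; grip its middle across the 24 mm width from above. Under it: round shank, diameter 18 mm, then a 24 x 24 mm square part, sides parallel to the handle's x and y.
- key_tip (a point): Centre of the key's lower end, 138 mm below key_handle along the key. The lowest 8 mm are a round pilot, 23.6 mm in diameter, its last 3 mm tapered to 18 mm. The square part reaches from 8 to 38 mm above this point. At a wrong angle the square part stops on the socket's rim with only the pilot in; within about 4 degrees of a right angle (every 90) it drops 17 mm more. Pressed with over 20 N it may drag the spindle round.
- key_block: Dark wooden block 110 x 75 x 45 mm high, fixed to the table, origin at the centre of its underside. The key stands loosely in a round hole at its centre, 41 mm in diameter, 35 mm deep (floor 10 mm above the table): lift the key straight up by more than 35 mm to free it.
- press: Card press fixed to the table, origin at the centre of its underside. Wooden base 170 (x) x 200 (y) x 25 mm with a stack of cards on it, two steel posts at y = -83 and +83 mm, a green crossbeam along y, 50 mm wide, top at 105 mm. On the beam's centre stands the turning steel spindle head, 71 mm in diameter, its top 140 mm above the table.
- socket_mouth (a point): Centre of the mouth of the square socket in the top of the spindle head, 140 mm above the table, on the spindle's vertical axis. Socket 25.6 x 25.6 mm, 25 mm deep, mouth chamfered 1.2 mm. This frame is fixed to the press and does NOT turn with the spindle: the socket's angle about the vertical is random and no listed pose gives it.
- plate (a joint): Plywood plate 160 x 130 x 12 mm above the cards, under the beam. Value: how far it has come down, m; 0.004 per rad that the spindle turns clockwise seen from above; 0.0076 when clamped on the cards, where the spindle meets a firm stop. At the start 0.7 to 1.6 rad of turn remain. The spindle rubs with about 0.3 N m and stays where it is left.
- mug: White mug, 84 mm wide, 90 mm high, at the far side; origin under its centre. A bystander, loose.
- glue_bottle: White bottle with an orange cap, 48 mm wide, 130 mm high, far side; origin under its centre. A bystander, loose.
- tape_roll: Roll of tape lying flat, 84 mm wide, 24 mm high, near the robot; origin under its centre. A bystander, loose.
- glue_gun: Blue glue gun lying on its side, about 140 x 120 x 32 mm, on the right; origin under its barrel. A bystander, loose.
- brush: Flat brush with a wooden handle, 200 mm long, lying on the left; origin under its centre. A bystander, loose.
- stamp: Wooden block stamp 50 x 70 x 40 mm high, on the left; origin under its centre. A bystander, loose.
There are look-alikes about, which are no part of the job. Leave any white or yellow look-alike of the part that bears key_handle alone.

How it is judged:
On the way, in this order (a step that is already met when the one before it is completed fails the run):
1. the key is lifted clear of its block (z of key_tip in the frame of key_block above 0.06 m), for 0.1 s.
2. the key's square end is fully home in the socket, before the press is clamped (z of key_tip in the frame of socket_mouth below -0.021 m and horizontal distance between key_tip and socket_mouth below 0.004 m and value of joint plate below 0.0068 m), for 0.1 s.
At the end, for the whole second after the job is handed in: The plate is clamped (down by more than 7.0 of its 7.6 mm) and the key stands upright (within 0.12 rad), fully home in the socket: its lower end more than 21 mm below the mouth and within 4 mm of its axis (value of joint plate above 0.007 m and z of key_tip in the frame of socket_mouth below -0.021 m and horizontal distance between key_tip and socket_mouth below 0.004 m and angle between key_handle's own z axis and vertical below 0.12 rad); the robot touches nothing.
It fails at once if a bystander is pushed or toppled (moved more than 30 mm) (distance of any of mug, glue_bottle, tape_roll, glue_gun, brush, stamp from where it was at the start of the episode above 0.03 m).
It also fails if it takes over 72 s, if anything falls off the work surface, if the arm or the gripper's body presses on something with over 40 N, if the wrist force passes 120 N, or if a joint passes its speed limit or range.

## Working session

There is one attempt and no reset: what is moved stays moved. The work goes in short steps, Python scripts to look and compute and a tool call to move; the robot and the scene stay as the last step left them, time stands still between calls to the robot, and variables do not carry over. Pictures are saved under pics/ and viewed, at most 10 in all, crops included, and the job is handed in when it is done.

Besides the shell and the picture viewer there is one more tool, called after "Emit:" as a command line: name --pt "numbers of a row" for each row, then --argument value for the rest. carry_out: Moves the arm, as the interface text tells. Its arguments: {"type":"object","properties":{"deltas":{"type":"array"}},"required":["deltas"]}

```bash
mkdir -p pics
cat > h.py <<'E'
import numpy as np, cv2
from plant import *
def ray(name,px):
    c=camera_info(name);K=np.array([[c['fx'],0,c['cx']],[0,c['fy'],c['cy']],[0,0,1.]])
    u=cv2.undistortPoints(np.array([[px]],float),K,np.array(c['dist'],float))[0,0]
    V=np.array(c['view']);R=V[:3,:3];o=-R.T@V[:3,3]
    return o,R.T@np.array([u[0],-u[1],-1.])
def onz(name,px,z):
    o,d=ray(name,px);return o+d*(z-o[2])/d[2]
def proj(name,p):
    c=camera_info(name);K=np.array([[c['fx'],0,c['cx']],[0,c['fy'],c['cy']],[0,0,1.]])
    V=np.array(c['view']);q=V[:3,:3]@np.array(p,float)+V[:3,3]
    return cv2.projectPoints(np.array([[q[0],-q[1],-q[2]]]),np.zeros(3),np.zeros(3),K,np.array(c['dist'],float))[0].ravel()
def save(im,f): cv2.imwrite('pics/'+f,np.ascontiguousarray(im[:,:,::-1]))
E
python3 - <<'E'
from h import *
a=capture('side');b=capture('top')
save(a,'s0.png');save(b,'t0.png')
for n in('top','side'):
    o,d=ray(n,(280,210));print(n,o,d,camera_info(n)['fx'])
    for t in('key_handle','key_block','press','socket_mouth'):
        print(t,[(np.round(r['pixel']),round(r['conf'],2)) for r in look_for(t,n)])
E
```

```text
top [0.42255079 0.00243578 1.44437968] [ 0.06147476 -0.01259928 -0.99817669] 421.9921581214266
key_handle [(array([365., 291.]), 0.74), (array([410., 298.]), 0.7), (array([326., 197.]), 0.62), (array([355., 156.]), 0.54)]
key_block [(array([315., 197.]), 0.73)]
press [(array([238., 202.]), 0.87)]
socket_mouth [(array([238., 204.]), 0.7)]
side [-0.15527884  0.73823859  0.73298689] [ 0.57307351 -0.61310428 -0.54387585] 418.5948079498826
key_handle [(array([304., 293.]), 0.9), (array([304., 154.]), 0.64), (array([448., 177.]), 0.64), (array([309., 169.]), 0.58), (array([427., 194.]), 0.56)]
key_block [(array([312., 204.]), 0.85)]
press [(array([249., 241.]), 0.73)]
socket_mouth [(array([248., 245.]), 0.69)]
```

View pics/t0.png

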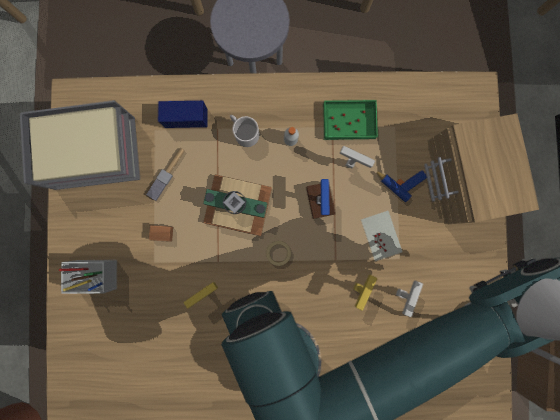

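View pics/s0.png

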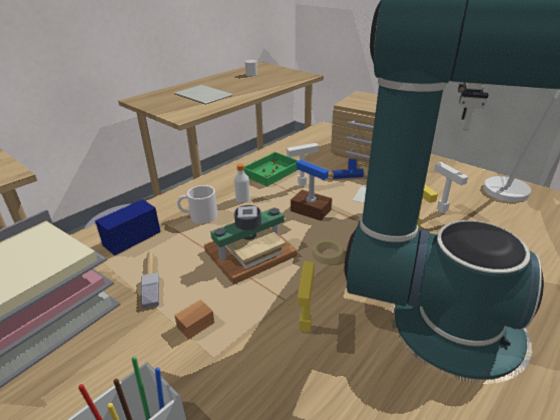

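Top view: the blue handle at (326,197) stands in the dark block at (315,197). The look-alikes are yellow at (365,291) and (200,295), and white at (410,298) and (355,156). The blue glue gun is at (404,186). The choice is the blue key at (326,197), and the press socket is at (235,202).

Run:
```python
from h import *
a=capture('top');s=capture('side')
c1=cv2.resize(a[165:230,290:350],(360,390),interpolation=cv2.INTER_CUBIC)
c2=cv2.resize(a[170:235,205:265],(360,390),interpolation=cv2.INTER_CUBIC)
save(np.hstack([c1,c2]),'c0.png')
hsv=cv2.cvtColor(a[165:230,290:350],cv2.COLOR_RGB2HSV)
for r in cut_out('key_handle','top'):
    p=r['pixel']
    if abs(p[0]-326)<12 and abs(p[1]-197)<12:
        m=r['mask'];print('nn',p,m.sum())
m=((hsv[...,0]>105)&(hsv[...,0]<130)&(hsv[...,1]>130)&(hsv[...,2]>60)).astype(np.uint8)
pts=np.argwhere(m)[:,::-1]+[290,165]
(c,sz,an)=cv2.minAreaRect(pts.astype(np.float32));print('blue',c,sz,an,len(pts))
box=cv2.boxPoints((c,sz,an));print(np.round([onz('top',q,.161)for q in box],3))
print('handle',onz('top',c,.155))
print('side handle', [ (np.round(r['pixel']),np.round(onz('side',r['pixel'],.15),3)) for r in look_for('key_handle','side') if abs(r['pixel'][0]-309)<15])
for r in look_for('socket_mouth','top'):print('sock t',r['pixel'],onz('top',r['pixel'],.14))
for r in look_for('socket_mouth','side'):print('sock s',r['pixel'],onz('side',r['pixel'],.14))
for r in look_for('key_block','top'):print('block t',r['pixel'],onz('top',r['pixel'],.03))
print(get_obs())
```

```text
nn [323.6, 196.3] 340
blue (324.5, 196.5) (35.0, 7.0) 90.0 282
[[ 0.595 -0.141  0.161]
 [ 0.595 -0.162  0.161]
 [ 0.487 -0.16   0.161]
 [ 0.488 -0.138  0.161]]
handle [ 0.54149024 -0.15103967  0.155     ]
side handle [(array([304., 292.]), array([0.224, 0.268, 0.15 ])), (array([305., 154.]), array([ 0.621, -0.217,  0.15 ])), (array([309., 169.]), array([ 0.547, -0.145,  0.15 ]))]
sock t [238.1, 203.1] [0.52620041 0.11561863 0.14      ]
sock t [244.0, 131.7] [0.751121   0.09534086 0.14      ]
sock s [249.1, 244.9] [0.4232625  0.22594266 0.14      ]
block t [316.4, 202.7] [ 0.53247929 -0.13818173  0.03      ]
{'time': 0.85, 'q': array([-1.17579606e+00,  1.15968787e-01,  1.44161975e+00,  8.41179779e-06,
        1.58398640e+00, -3.78111528e-02]), 'dq': array([-0.0011156 , -0.00063479, -0.00067206, -0.00023632,  0.00039907,
        0.00028731]), 'tau': array([-1.89729835e-03, -7.21009111e+01, -6.22755003e+01,  7.78905954e-02,
        1.82485278e-02, -1.53264051e-05]), 'ee_pos': array([ 0.28309889, -0.61276392,  0.21865492]), 'tcp_rot': array([9.76675513e-01, 2.14720617e-01, 5.71173119e-06, 7.96721856e-06]), 'force': array([0.40009594, 0.53176565, 0.10665936]), 'torque': array([ 0.03810584,  0.00853244, -0.00421218]), 'grip_force': 0.0, 'finger_gap': 0.0930219893769979}
```

View pics/c0.png

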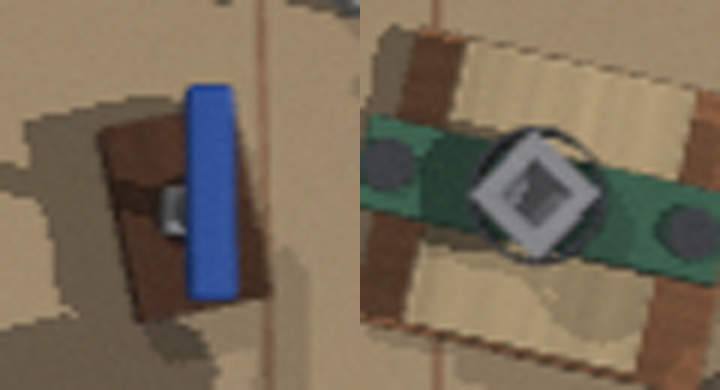

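The crop confirms the blue handle, roughly along world x, standing in the dark block. The socket is a diamond, about 45° in the image, centred near (234.3,202.3). I'll get the precise angles while starting the approach.

Run:
```python
from h import *
print('block',onz('top',(320.7,200.3),.045))
a=cv2.imread('pics/t0.png')[:,:,::-1]
e=[onz('top',q,.161) for q in((324.9,179.2),(325.9,215))]
d=e[0]-e[1];print('handle ends',e,np.degrees(np.arctan2(d[1],d[0])), (e[0]+e[1])/2)
# socket: light diamond
C=np.array([(535,130),(602,195),(535,258),(470,195)],float)
w=np.array([onz('top',((x-360)/6+205-.5+.08,y/6+170-.5+.08),.14) for x,y in C]);print(w.mean(0))
for i in range(4):
    d=w[(i+1)%4]-w[i];print(np.linalg.norm(d),np.degrees(np.arctan2(d[1],d[0]))%90)
hsv=cv2.cvtColor(np.ascontiguousarray(a[170:235,205:265]),cv2.COLOR_RGB2HSV)
m=((hsv[...,1]<40)&(hsv[...,2]>115)).astype(np.uint8)
n,l,st,ce=cv2.connectedComponentsWithStats(m);i=1+np.argmax(st[1:,4]);p=np.argwhere(l==i)[:,::-1]+[205,170]
r=cv2.minAreaRect(p.astype(np.float32));print(r,st[i]);
w=np.array([onz('top',q,.14) for q in cv2.boxPoints(r)]);print(w.mean(0))
for i in range(2):
    d=w[(i+1)%4]-w[i];print(np.linalg.norm(d),np.degrees(np.arctan2(d[1],d[0]))%90)
```

```text
block [ 0.53911934 -0.1511837   0.045     ]
handle ends [array([ 0.59413759, -0.15277792,  0.161     ]), array([ 0.48431291, -0.15332586,  0.161     ])] 0.2858568652245036 [ 0.53922525 -0.15305189  0.161     ]
[0.52985869 0.12886894 0.14      ]
0.04860052362301617 45.11062643084938
0.04746796833220892 42.599387832314534
0.04706757099515299 45.260504032861434
0.0475486473597478 44.451827868133705
((233.75003051757812, 201.75001525878906), (14.849242210388184, 14.142135620117188), 45.0) [ 19  22  20  21 145]
[0.53062839 0.12911155 0.14      ]
0.04389261587369404 44.45215511090537
0.04639100258003515 44.252040058383955
```

Emit:
carry_out --pt "1 0 0 3 0.12" --pt "1 3 4 4 0.24" --pt "1 5 7 4 0.36" --pt "1 7 10 4 0.48" --pt "1 9 13 4 0.6"

```text
time: 1.27
ee_pos: [0.3739, -0.4811, 0.259]
tcp_rot: [0.868, 0.496, 0.0, 0.0]
force: [0.7, -0.3, 0.2]
finger_gap: 0.0927
grip_force: 0.0
```

Emit:
carry_out --pt "1 2 3.5 0 0.12" --pt "1 4 7 0 0.24" --pt "1 6 10.5 0 0.36" --pt "1 8 14 0 0.48" --pt "1 10 17.5 0 0.6"

```text
time: 1.68
ee_pos: [0.4736, -0.3059, 0.2589]
tcp_rot: [0.683, 0.731, 0.0, 0.0]
force: [0.8, -0.5, -0.6]
finger_gap: 0.0932
grip_force: 0.0
```

Emit:
carry_out --pt "1 2 3.5 0 0.12" --pt "1 3.5 7 0 0.24" --pt "1 5 10.5 0 0.36" --pt "1 6 14 0 0.48" --pt "1 6.6 15.4 0 0.6"

```text
time: 2.1
ee_pos: [0.5398, -0.1501, 0.2589]
tcp_rot: [0.435, 0.9, 0.0, 0.0]
force: [-0.1, -0.5, 0.5]
finger_gap: 0.0928
grip_force: 0.0
```

Emit:
carry_out --pt "1 0 0 0 0.12" --pt "1 0 0 0 0.24" --pt "1 0 0 0 0.36" --pt "1 0 0 0 0.48" --pt "1 0 0 0 0.6"

```text
time: 2.52
ee_pos: [0.5391, -0.1536, 0.2587]
tcp_rot: [0.151, 0.989, -0.0, 0.0]
force: [-0.4, 0.3, -0.5]
finger_gap: 0.093
grip_force: 0.0
```

Emit:
carry_out --pt "1 0 0 0 0.12" --pt "1 0 0 0 0.24" --pt "1 0 0 0 0.31" --pt "1 0 0 0 0.31" --pt "1 0 0 0 0.31"

```text
time: 2.93
ee_pos: [0.5391, -0.1538, 0.2587]
tcp_rot: [0.001, 1.0, -0.0, 0.0]
force: [0.1, 0.6, 0.1]
finger_gap: 0.093
grip_force: 0.0
```

Emit:
carry_out --pt "1 0 0 -4 0" --pt "1 0 0 -8 0" --pt "1 0 0 -11 0" --pt "1 0 0 -12.9 0" --pt "1 0 0 -12.9 0"

```text
time: 3.35
ee_pos: [0.5373, -0.1532, 0.1252]
tcp_rot: [0.001, 1.0, 0.001, -0.003]
force: [-1.2, 0.7, -0.1]
finger_gap: 0.0934
grip_force: 0.0
```

Emit:
carry_out --pt "0 0 0 0 0" --pt "0 0 0 0 0" --pt "0 0 0 0 0" --pt "0 0 0 0 0" --pt "0 0 0 0 0"

```text
time: 3.77
ee_pos: [0.5395, -0.1539, 0.1308]
tcp_rot: [-0.0, 1.0, -0.0, 0.001]
force: [0.1, 0.8, -0.7]
finger_gap: 0.0644
grip_force: 0.0
```

Emit:
carry_out --pt "0 0 0 0 0" --pt "0 0 0 0 0" --pt "0 0 0 0 0" --pt "0 0 0 0 0" --pt "0 0 0 0 0"

```text
time: 4.18
ee_pos: [0.5391, -0.1538, 0.1297]
tcp_rot: [-0.001, 1.0, 0.0, -0.0]
force: [-0.0, -0.0, 0.2]
finger_gap: 0.0308
grip_force: 0.0
```

Emit:
carry_out --pt "0 0 0 0 0" --pt "0 0 0 0 0" --pt "0 0 0 0 0" --pt "0 0 0 0 0" --pt "0 0 0 0 0"

```text
time: 4.6
ee_pos: [0.5391, -0.1538, 0.1296]
tcp_rot: [-0.001, 1.0, 0.0, -0.0]
force: [-0.0, 0.1, -0.5]
finger_gap: 0.0238
grip_force: 30.0
```

Emit:
carry_out --pt "0 0 0 1 0" --pt "0 0 0 3 0" --pt "0 0 0 6 0" --pt "0 0 0 9.5 0" --pt "0 0 0 13 0"

```text
time: 5.02
ee_pos: [0.5386, -0.1536, 0.2612]
tcp_rot: [-0.001, 1.0, 0.0, -0.0]
force: [1.0, 0.7, -4.4]
finger_gap: 0.0241
grip_force: 30.0
```

Emit:
carry_out --pt "0 0 0 3 0" --pt "0 0 1 5 0" --pt "0 0 3 5 -0.08" --pt "0 0 6 5 -0.18" --pt "0 0 9 5 -0.28"

```text
time: 5.43
ee_pos: [0.5388, -0.0632, 0.3104]
tcp_rot: [0.142, 0.99, -0.0, 0.0]
force: [0.8, 1.9, -3.4]
finger_gap: 0.024
grip_force: 30.0
```

Emit:
carry_out --pt "0 0 3 0 -0.1" --pt "0 -0.2 6 0 -0.2" --pt "0 -0.4 9 0 -0.3" --pt "0 -0.6 12 0 -0.4" --pt "0 -0.8 15 0 -0.5"

```text
time: 5.85
ee_pos: [0.5306, 0.0876, 0.3102]
tcp_rot: [0.382, 0.924, -0.0, 0.0]
force: [1.0, -0.4, -3.6]
finger_gap: 0.0237
grip_force: 30.0
```

Emit:
carry_out --pt "0 -0.1 2 0 0" --pt "0 -0.1 3.5 0 0" --pt "0 -0.1 4.2 0 0" --pt "0 -0.1 4.2 0 0" --pt "0 -0.1 4.2 0 0"

```text
time: 6.27
ee_pos: [0.5301, 0.1279, 0.3098]
tcp_rot: [0.379, 0.925, -0.0, -0.0]
force: [0.1, -0.1, -3.5]
finger_gap: 0.024
grip_force: 30.0
```

Run:
```python
from h import *
a=capture('top');s=capture('side')
o=get_obs();print(o['ee_pos'],o['tcp_rot'],o['q'],o['force'],o['finger_gap'])
for n in('top','side'):
    for z in(.14,.18,.318): print(n,z,proj(n,(.530,.129,z)))
c1=cv2.resize(s[180:270,200:300],(500,450),interpolation=cv2.INTER_CUBIC)
c2=cv2.resize(a[165:240,210:260],(300,450),interpolation=cv2.INTER_CUBIC)
save(np.hstack([c1,c2]),'c1.png')
```

```text
[0.53016721 0.12733376 0.30974255] [ 3.80002099e-01  9.24985615e-01 -1.26908646e-04  3.53720263e-05] [ 1.89066288e-01 -1.76152353e-01  1.58143365e+00 -2.54652195e-04
  1.73639099e+00 -6.02174867e-01] [-0.03174578 -0.08205487 -3.75950503] 0.023611391307205964
top 0.14 [233.78377509 201.94232904]
top 0.18 [232.48752705 200.86980429]
top 0.318 [227.31541234 196.58985753]
side 0.14 [247.45288455 211.02371687]
side 0.18 [246.55095124 197.86877393]
side 0.318 [243.12125638 148.07855013]
```

View pics/c1.png

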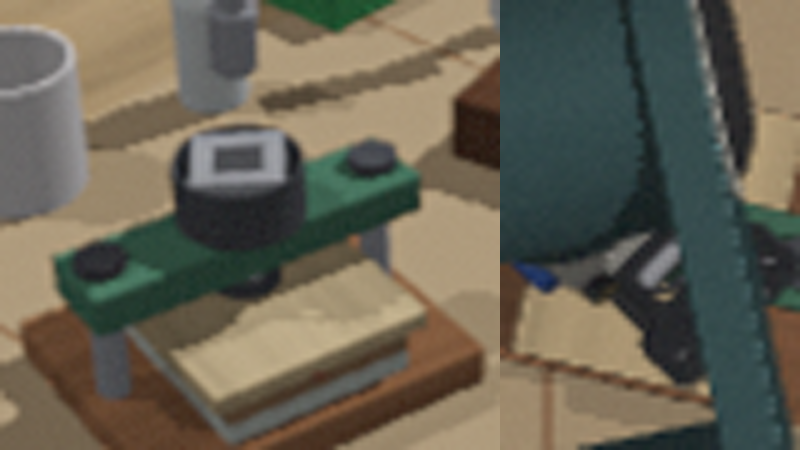

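The side crop shows the key's square end at about (246.4,195), right over the socket at (247.6,211.6), as predicted.

Emit:
carry_out --pt "0 0 0.15 -2 0" --pt "0 0 0.15 -4 0" --pt "0 0 0.15 -4.6 0" --pt "0 0 0.15 -4.9 0" --pt "0 0 0.15 -5.2 0"

```text
time: 6.78
ee_pos: [0.5303, 0.1292, 0.2582]
tcp_rot: [0.38, 0.925, 0.0, 0.0]
force: [0.1, 1.0, -4.2]
finger_gap: 0.024
grip_force: 30.0
```

Emit:
carry_out --pt "0 0 0 -0.2 0" --pt "0 0 0 -0.4 0" --pt "0 0 0 -0.6 0" --pt "0 0 0 -0.6 0" --pt "0 0 0 -0.6 0"

```text
time: 7.2
ee_pos: [0.5301, 0.1299, 0.2518]
tcp_rot: [0.38, 0.925, 0.0, 0.0]
force: [-0.6, 1.4, -2.6]
finger_gap: 0.0235
grip_force: 30.0
```

Emit:
carry_out --pt "0 0 0 -0.1 0" --pt "0 0 0 -0.2 0" --pt "0 0 0 -0.3 0" --pt "0 0 0 -0.4 0" --pt "0 0 0 -0.4 0"

```text
time: 7.62
ee_pos: [0.53, 0.1298, 0.2472]
tcp_rot: [0.38, 0.925, -0.0, -0.0]
force: [-1.2, 2.3, -5.7]
finger_gap: 0.0239
grip_force: 30.0
```

Emit:
carry_out --pt "0 0 0 -0.3 0" --pt "0 0 0 -0.6 0" --pt "0 0 0 -0.8 0" --pt "0 0 0 -1.0 0" --pt "0 0 0 -1.0 0"

```text
time: 8.03
ee_pos: [0.53, 0.1297, 0.237]
tcp_rot: [0.38, 0.925, -0.0, -0.0]
force: [-2.3, 2.5, -5.3]
finger_gap: 0.0237
grip_force: 30.0
```

Emit:
carry_out --pt "0 0 0 -0.1 0" --pt "0 0 0 -0.2 0" --pt "0 0 0 -0.3 0" --pt "0 0 0 -0.3 0"

```text
time: 8.37
ee_pos: [0.5301, 0.1297, 0.2348]
tcp_rot: [0.38, 0.925, 0.0, 0.0]
force: [-1.8, 2.0, -1.2]
finger_gap: 0.0239
grip_force: 30.0
```

Emit:
carry_out --pt "0 0 0 0 -0.06" --pt "0 0 0 0 -0.14" --pt "0 0 0 0 -0.22" --pt "0 0 0 0 -0.3" --pt "0 0 0 0 -0.38"

```text
time: 8.78
ee_pos: [0.5304, 0.13, 0.2349]
tcp_rot: [0.549, 0.836, 0.001, 0.0]
force: [0.4, 4.5, -2.3]
finger_gap: 0.0241
grip_force: 30.1
```

```bash
python3 -c "
from h import *
o=get_obs();print(o['torque'],o['force'],o['ee_pos'],2*np.arctan2(o['tcp_rot'][1],o['tcp_rot'][0])-np.pi/2)"
```

```text
[ 1.05170989 -0.28525361  0.31019244] [ 0.44765322  4.47295545 -2.32409837] [0.53043168 0.13002125 0.23485365] 0.40851146838185537
```

Emit:
carry_out --pt "0 0 0.05 0 -0.08" --pt "0 0 0.05 0 -0.16" --pt "0 0 0.05 0 -0.24" --pt "0 0 0.05 0 -0.32" --pt "0 0 0.05 0 -0.32"

```text
time: 9.2
ee_pos: [0.5305, 0.1303, 0.2349]
tcp_rot: [0.675, 0.738, 0.001, 0.0]
force: [1.7, 2.0, -2.4]
finger_gap: 0.0234
grip_force: 30.0
```

```bash
python3 -c "
from h import *
o=get_obs();print(o['torque'],o['force'],o['ee_pos'],2*np.arctan2(o['tcp_rot'][1],o['tcp_rot'][0])-np.pi/2)"
```

```text
[ 0.8291646  -0.48911297  0.0714384 ] [ 1.67446268  1.96338987 -2.42558689] [0.53049741 0.13034026 0.23487848] 0.08815669304617813
```

Emit:
carry_out --pt "0 0 0 0 -0.07" --pt "0 0 0 0 -0.14" --pt "0 0 0 0 -0.21"

```text
time: 9.45
ee_pos: [0.5305, 0.1303, 0.2349]
tcp_rot: [0.748, 0.664, 0.001, 0.0]
force: [2.5, 3.3, -2.0]
finger_gap: 0.0236
grip_force: 30.1
```

```bash
python3 -c "
from h import *
o=get_obs();print(o['torque'],o['force'],o['ee_pos'],2*np.arctan2(o['tcp_rot'][1],o['tcp_rot'][0])-np.pi/2)"
```

```text
[ 0.8072856  -0.67282393  0.35722017] [ 2.51137998  3.34304973 -1.98658576] [0.53050035 0.13031165 0.23486623] -0.1180827471186141
```

Emit:
carry_out --pt "0 0 0 0 -0.07" --pt "0 0 0 0 -0.14" --pt "0 0 0 0 -0.21"

```text
time: 9.7
ee_pos: [0.5306, 0.1303, 0.2349]
tcp_rot: [0.813, 0.582, 0.001, 0.0]
force: [3.3, 3.3, -2.4]
finger_gap: 0.0239
grip_force: 30.1
```

```bash
python3 -c "
from h import *
o=get_obs();print(o['torque'],o['force'],o['ee_pos'],2*np.arctan2(o['tcp_rot'][1],o['tcp_rot'][0])-np.pi/2)"
```

```text
[ 0.80564775 -0.75052547  0.31993564] [ 3.25195545  3.29870854 -2.35441032] [0.5305657  0.13029987 0.23487339] -0.3281371305767742
```

Emit:
carry_out --pt "0 0.05 0 0 -0.07" --pt "0 0.05 0 0 -0.14" --pt "0 0.05 0 0 -0.21"

```text
time: 9.95
ee_pos: [0.5309, 0.1304, 0.2349]
tcp_rot: [0.87, 0.494, 0.001, 0.0]
force: [1.0, 2.6, -1.7]
finger_gap: 0.0238
grip_force: 30.0
```

```bash
python3 -c "
from h import *
o=get_obs();print(o['torque'],o['force'],o['ee_pos'],2*np.arctan2(o['tcp_rot'][1],o['tcp_rot'][0])-np.pi/2)"
```

```text
[ 0.84144743 -0.37567194  0.36353417] [ 0.99262914  2.63821157 -1.69659884] [0.53090056 0.13035271 0.23486904] -0.5380502590825498
```

Emit:
carry_out --pt "0 0 0 0 -0.07" --pt "0 0 0 0 -0.14" --pt "0 0 0 0 -0.14"

```text
time: 10.2
ee_pos: [0.5309, 0.1303, 0.2349]
tcp_rot: [0.902, 0.432, 0.0, 0.0]
force: [2.2, 2.8, -0.8]
finger_gap: 0.0238
grip_force: 30.2
```

```bash
python3 -c "
from h import *
o=get_obs();print(o['torque'],o['force'],o['ee_pos'],2*np.arctan2(o['tcp_rot'][1],o['tcp_rot'][0])-np.pi/2)"
```

```text
[ 0.66239895 -0.34798565  0.64307923] [ 2.22005212  2.78224974 -0.8159029 ] [0.53086379 0.13026487 0.23485936] -0.6783493162368152
```

Emit:
carry_out --pt "0 0 0 0 -0.06" --pt "0 0 0 0 -0.12" --pt "0 0 0 0 -0.12"

```text
time: 10.45
ee_pos: [0.5308, 0.13, 0.235]
tcp_rot: [0.926, 0.378, 0.0, 0.0]
force: [1.2, -0.1, 1.1]
finger_gap: 0.0252
grip_force: 32.1
```

```bash
python3 -c "
from h import *
o=get_obs();print(o['torque'],o['force'],o['ee_pos'],2*np.arctan2(o['tcp_rot'][1],o['tcp_rot'][0])-np.pi/2)"
```

```text
[ 0.01675852 -0.23326957  0.81268639] [ 1.17448585 -0.08664298  1.06000772] [0.53079737 0.13003613 0.23496894] -0.7964342196069724
```

The torque has climbed to 0.81 N m and the pads have begun to slip, so the stop is reached. I'll unwind the slip, release and rise.

Emit:
carry_out --pt "0 0 0 0 0.05" --pt "0 0 0 0 0.1" --pt "0.4 0 0 0 0.1" --pt "0.6 0 0 0 0.1" --pt "0.8 0 0 0 0.1"

```text
time: 10.87
ee_pos: [0.5306, 0.13, 0.2347]
tcp_rot: [0.906, 0.423, -0.0, 0.0]
force: [-0.1, -0.4, 0.4]
finger_gap: 0.0402
grip_force: 0.0
```

Emit:
carry_out --pt "0.8 0 0 0 0" --pt "0.8 0 0 0 0" --pt "0.8 0 0 0 0" --pt "0.8 0 0 0 0" --pt "0.8 0 0 0 0"

```text
time: 11.28
ee_pos: [0.5306, 0.1302, 0.2346]
tcp_rot: [0.906, 0.423, -0.0, 0.0]
force: [1.1, -0.2, -0.7]
finger_gap: 0.0722
grip_force: 0.0
```

Emit:
carry_out --pt "0.8 0 0 1 0" --pt "0.8 0 0 3 0" --pt "0.8 0 0 6 0" --pt "0.8 0 0 10 0" --pt "0.8 0 0 13 0"

```text
time: 11.7
ee_pos: [0.5303, 0.1302, 0.3682]
tcp_rot: [0.906, 0.423, 0.001, 0.0]
force: [0.7, 0.1, 0.1]
finger_gap: 0.0744
grip_force: 0.0
```

Run:
```python
from h import *
a=capture('top');s=capture('side')
print(get_obs()['force'],get_obs()['finger_gap'])
print(proj('side',(.530,.129,.266)),proj('side',(.530,.129,.14)))
save(cv2.resize(s[120:290,170:340],(600,600),interpolation=cv2.INTER_CUBIC),'c2.png')
```

```text
[0.89454079 0.13536205 0.78724361] 0.07483740764766111
[244.47580769 167.69939363] [247.45288455 211.02371687]
```

View pics/c2.png

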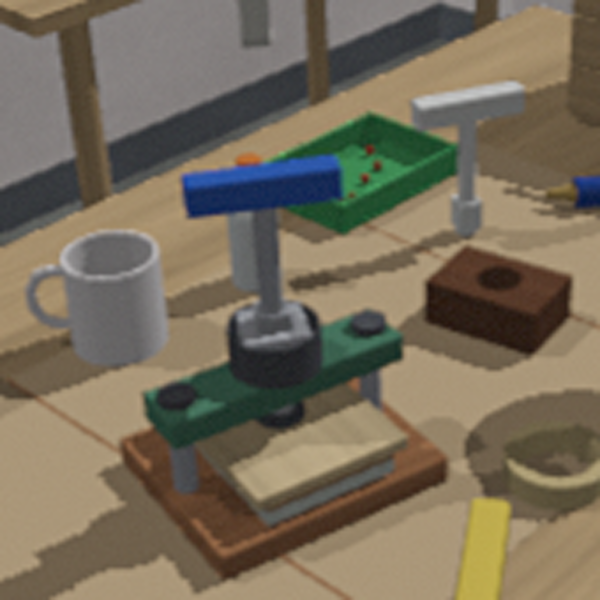

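The crop shows the key upright in the socket, its handle at about (245,173) in the full picture. The block is empty and the bystanders are in place. I'll hand in.

```bash
python3 -c "
from plant import close_job
print(close_job())"
```

```text
the job is handed in; nothing more can be done
None
```

The job is handed in, with no verdict returned: the blue key is home and upright in the socket, turned about 1.4 rad clockwise to a firm stop (torque rose from about 0.3 to 0.8 N m), and the gripper is clear. The plate's travel wasn't measured, and no bystander was touched.

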